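# Lean the dry boards against the bread box

### The arm

A 6-joint arm with a two-finger parallel gripper is mounted at the origin on the work surface. World frame = base frame: x ahead of the robot, y to its left, z up, the work surface at z = 0. Lengths are in m, angles in rad, forces in N, time in s.
With the tool pointing down it reaches from about 0.375 to 0.9 m from the base axis. Payload 3.1 kg.
Tool frame: the origin (TCP) lies at the very end of the fingers, on their centre line; the grasp point (between the pads) lies 19 mm behind it (grip_depth is the distance from the TCP to the grasp point, in m); z points along the fingers, y is the line along which they close (so a half turn about z gives the same grasp; the last joint's range is limited). The gripper opens to 85 mm and grips with 20 to 120 N. Pads are 22 mm wide; open, the fingers measure 114 mm over their backs; the gripper's body (76 mm by 85 mm) begins 54 mm behind the grasp point. The pads swing forward as they close: fully open they stand 13 mm farther back than shut.
Start: joints at [-1.335, 0.527, 1.433, -0, 1.181, -0.178], TCP at [0.251, -0.572, 0.231] pointing down, gripper open.
Joint ranges: [-3.08, 3.08], [-0.75, 2.2], [0.22, 2.44], [-1.43, 4.57], [0, 2.65], [-2.85, 2.85]. Speed limits (rad/s): [2.79, 2.79, 3.14, 3.14, 3.14, 3.14].

### API

Orientations are given as a unit quaternion [x, y, z, w].
In Python, from station import * gives the robot as it stands.
- The arm moves only by the tool apply_moves, never from a script. Its argument "plan" is a list of rows, each a list of 7 numbers: the shift along the tool's x, y, z in m, then the turn, a rotation vector about the tool's x, y, z in rad, then the gripper command: -1 is fully open, 1 is shut, values between are in proportion. In form: [[dx, dy, dz, wx, wy, wz, jaw], ...]. A call has 1 to 8 rows; each row shifts and turns the commanded pose from where the row before left it, along the tool's axes as they then stand; what a row does not reach is not made up. A row lasts 1/8 s, in which the tool goes at most 62.5 mm and 10.7 degrees, less where a joint would pass 70% of its speed; a pose out of reach is approached as far as the arm can. A call is refused whole if a number of a shift passes 0.0625 or a number of a turn 0.188, either way. A call with a gripper value outside its range is refused whole. The fingers move at their own pace and stop on an object; "force" is the grip in N (left out, the last holds). Time passes only in rows, so rows that do not move let the fingers close. It gives the time, the measured TCP pose, the force, the opening and the grip force at its end, in the units of the state.
- sense(): the state, without advancing time (a new reading comes with each control period).
- snapshot(name): name is "scene" or "top" or "wrist"; returns the picture (400x640x3 uint8, red, green, blue); there is no depth.
- calibration(name): a dict with "camera_matrix" (3x3 intrinsics, pixels), "k1" (the pictures are not rectified: a ray, as slopes to the right and down, at radius r is drawn at 1 + k1 r^2 times it, then the intrinsics apply), "R" (3x3) and "t" (3): a world point X has camera coordinates R X + t; the wrist camera has in their place "mount" (4x4, takes a point from camera to tool coordinates, whose origin is the TCP and whose axes are the flange's). Camera axes: x right, y down, z forward; pixel columns grow to the right and rows downward; lengths in m; the calibration is good to about 2 mm. A picture is of the moment at which its call begins: read the wrist's pose just before it. calibration takes no time and is no camera call.
- sign_off(): hands the job in; it is judged then, once.
The state is a dict: "t": time; "q": joint angles; "qd": joint speeds; "tau": joint torques, N m; "tcp_pos": TCP position; "tool_rot": TCP orientation; "force": force on the tool from outside, world axes, zero at the start; "ft_torque": the same for the moment, N m; "finger_gap": opening from 0.0 (shut) to 1.0 (fully open); "gripper_force": force on a finger pad.
Only numpy, scipy, OpenCV 4.12 (cv2) and the standard library are available. Lean on these libraries where they do the work, as an engineer would, in place of code of your own. Each camera call takes 0.05 s, during which the arm holds its last target. There are 200 camera calls.

### The job

The chopping boards in the drying rack are dry: put them away. First stand the large rectangular board on its long edge on the table and lean it back against the long side of the bread box that faces away from the robot, about centred on that side and squared up to it; then lean the smaller paddle board, handle up, in the same way against the front of the large board, about in the middle. Both must stand on the table at a safe slant, neither nearly upright nor sprawling; set them down without letting them drop or fall, and leave the plates and everything else where they are.

Things in the scene. Friction and masses are not known exactly. Their poses are not given: they have to be found in the camera images.
- bread_box: Bread box, white steel, flat wooden lid, 180 deep (x) x 340 long (y) x 150 mm high in all; does not move. Origin: on the table at the foot of the middle of the long side to lean against; x points level out of that side, away from the robot (the box fills x -180 to 0), y along the side, z up. That side is plain and upright up to the top edge at 150 mm.
- rack: Fixed wooden drying rack, 250 (x) x 150 (y) mm. Origin on the table below its centre. Two rails along x at y +-45 mm, tops at 30 mm; 8 mm dowels on both, tops at 100 mm, at x -90, -45, 0, 45, 90 mm make four slots. Boards (slots 1 and 3 from -x, either order) and plates (2 and 4) stand on the rails, one a slot, flat faces across x.
- large_board: Large rectangular wooden chopping board with a dark groove round both faces: 18 mm thick (its x), 300 mm long (its y), 225 mm high (its z), about 0.65 kg, same both ways round. Origin: centre of its lower long edge, on which it stands upright on the rails, 30 mm above the table. Its top edge is 225 mm above the origin and stands clear of the plates.
- paddle_board: Small serving board with a handle, same wood, 12 mm thick all over (its x); blade 170 mm wide (its y) and 165 mm high, drawn in by shoulders to a handle 38 mm wide from 195 to 285 mm up; about 0.27 kg, centre of mass 105 mm up, same both ways round. Origin: centre of the blade's lower edge, on the rails 30 mm above the table; z up the handle.
- plate_a: White side plate of 160 mm diameter, 17 mm thick, on edge in a slot of the rack beside the boards, its top about 180 mm above the table; leave it there. Origin at its lowest rim point.
- plate_b: A second side plate like the first, in the other slot; leave it there.
- mug: Blue mug, 80 mm across and 90 mm high, on the table; leave it. Origin mid underside.
- pepper_mill: Dark wooden pepper mill, 54 mm across and 147 mm high, on the table; leave it. Origin mid underside.
- spoon: Steel spoon lying on the table; leave it.
- jam: Jam jar, 68 mm across and 85 mm high, on the table; leave it. Origin mid underside.

How it is judged:
By the outcome, as a careful person would: the job done as asked, in the order asked, and still so for the second after the job is handed in, with the robot touching nothing.
It also fails if it takes over 61 s, if anything falls off the work surface, if the arm or the gripper's body presses on something with over 40 N, if the wrist force passes 120 N, or if a joint passes its speed limit or range.

## Working session

There is one attempt and no reset: what is moved stays moved. The work goes in short steps, Python scripts to look and compute and a tool call to move; the robot and the scene stay as the last step left them, time stands still between calls to the robot, and variables do not carry over. Pictures are saved under pics/ and viewed, at most 10 in all, crops included, and the job is handed in when it is done.

Besides the shell and the picture viewer there is one more tool, called after "Emit:" by a JSON object that holds its "name" and its "arguments", one argument or row to a line. apply_moves: Moves the arm, as the interface text tells. Its arguments: {"type":"object","properties":{"plan":{"type":"array"},"force":{"type":"number"}},"required":["plan"]}

```bash
ls; mkdir -p pics; python3 - <<'E'
from station import *
import cv2,numpy as np
print(sense())
for n in ("scene","top"):
    cv2.imwrite(f"pics/{n}0.png",snapshot(n)[:,:,::-1]); c=calibration(n); print(n,c)
print(calibration("wrist"))
E
```

```text
pics
{'t': 0.0, 'q': array([-1.33550061e+00,  5.28494747e-01,  1.43389869e+00,  2.93601892e-05,
        1.18136959e+00, -1.78499441e-01]), 'qd': array([ 0.00043213, -0.0006838 , -0.00012292, -0.00074511, -0.00063047,
       -0.0005499 ]), 'tau': array([-2.13842824e-03, -4.42357099e+01, -1.78024095e+01, -2.11633451e-04,
        8.42261827e-03, -4.86239230e-06]), 'tcp_pos': array([ 0.25117217, -0.57153883,  0.23031719]), 'tool_rot': array([ 9.78673508e-01,  2.05419050e-01, -1.72437013e-05, -1.08513387e-03]), 'force': array([ 0.19477573, -0.51807123,  0.94267653]), 'ft_torque': array([-0.05148491, -0.01921254,  0.00784338]), 'gripper_force': 0.0, 'finger_gap': 0.999235724085103}
scene {'camera_matrix': array([[439.11198151,   0.        , 313.82616956],
       [  0.        , 439.11198151, 197.22980157],
       [  0.        ,   0.        ,   1.        ]]), 'k1': 0.024464266489465737, 'R': array([[-0.96746712,  0.25298681, -0.00224714],
       [ 0.2398253 ,  0.91423422, -0.32658783],
       [-0.080568  , -0.31650191, -0.94516419]]), 't': array([ 0.58288009, -0.15167397,  1.22112576])}
top 
[... 252 characters left out ...]

       [-0.99742176,  0.02164564, -0.06842004],
       [ 0.06794834, -0.02182525, -0.99745009]]), 't': array([0.05152213, 0.605504  , 0.94118504])}
{'camera_matrix': array([[360.11161717,   0.        , 319.00135875],
       [  0.        , 360.11161717, 199.2495951 ],
       [  0.        ,   0.        ,   1.        ]]), 'k1': -0.04694279835029544, 'mount': array([[ 3.34130207e-05, -9.58853837e-01, -2.83900190e-01,
         7.23359048e-02],
       [ 9.99999974e-01,  9.65396437e-05, -2.08363327e-04,
        -8.07030146e-04],
       [ 2.27197599e-04, -2.83900175e-01,  9.58853815e-01,
        -1.42626759e-01],
       [ 0.00000000e+00,  0.00000000e+00,  0.00000000e+00,
         1.00000000e+00]])}
```

View pics/scene0.png

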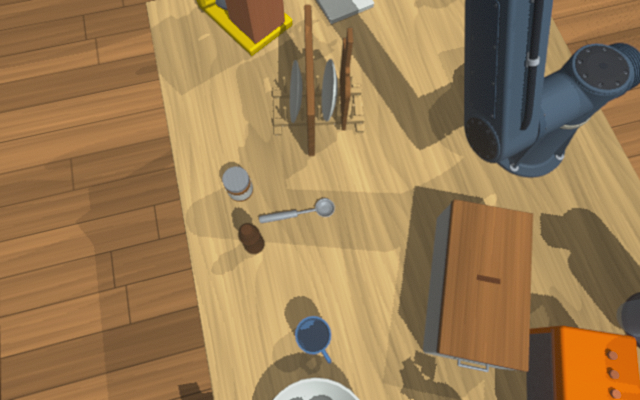

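View pics/top0.png

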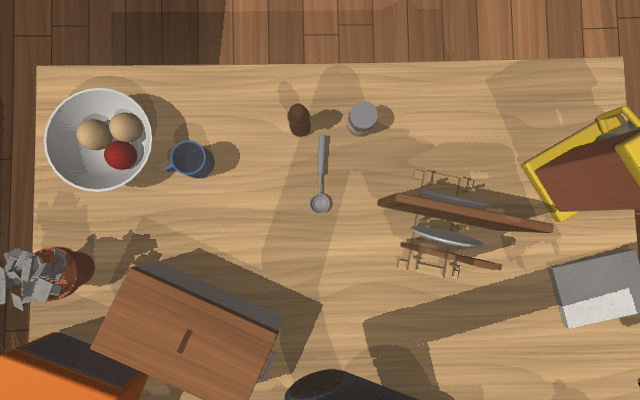

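The scene view shows the boards in the rack near (310,80) and (347,80), with the box on the right. In the top view the box lid corners are near (133,267) and (278,331). The large board's top runs (378,203)–(553,230) and the paddle's (402,243)–(500,268).

```bash
cat > h.py <<'E'
from station import *
import cv2,numpy as np
from scipy.spatial.transform import Rotation as Ro
def cam(n,s=None):
    c=calibration(n)
    if n=="wrist":
        T=np.eye(4);T[:3,:3]=Ro.from_quat(s["tool_rot"]).as_matrix();T[:3,3]=s["tcp_pos"]
        T=T@c["mount"];return c,T[:3,:3],T[:3,3]
    return c,c["R"].T,-c["R"].T@c["t"]
def ray(n,uv,s=None):
    c,R,o=cam(n,s);K=c["camera_matrix"]
    p=cv2.undistortPoints(np.array(uv,float).reshape(-1,1,2),K,np.array([c["k1"],0,0,0.])).reshape(-1,2)
    return o,np.c_[p,np.ones(len(p))]@R.T
def onz(n,uv,z,s=None):
    o,d=ray(n,uv,s);return o+d*((z-o[2])/d[:,2])[:,None]
def proj(n,X,s=None):
    c,R,o=cam(n,s);X=(np.array(X,float).reshape(-1,3)-o)@R
    x=X[:,:2]/X[:,2:];x=x*(1+c["k1"]*(x**2).sum(1,keepdims=True));K=c["camera_matrix"]
    return x*[K[0,0],K[1,1]]+K[:2,2]
E
python3 - <<'E'
from h import *
np.set_printoptions(precision=3,suppress=True)
for n in("top","scene"):print(n,cam(n)[2])
print("lid",onz("top",[(133,267),(278,331),(91,347)],.15))
print("lid scene",onz("scene",[(453,201),(532,212),(438,361),(529,370)],.15))
print("large top",onz("top",[(378,203),(553,230)],.255),onz("scene",[(308,6),(311,153)],.255))
print("paddle .315",onz("top",[(402,243),(500,268)],.2))
t=cv2.imread("pics/top0.png");s=cv2.imread("pics/scene0.png")
a=cv2.resize(t[150:290,360:560],None,fx=4,fy=4,interpolation=cv2.INTER_CUBIC)
cv2.imwrite("pics/c1.png",a)
b=cv2.resize(s[0:160,240:400],None,fx=3.5,fy=3.5,interpolation=cv2.INTER_CUBIC)
cv2.imwrite("pics/c2.png",b)
E
```

```text
top [0.541 0.059 0.979]
scene [0.699 0.378 1.106]
lid [[0.454 0.44  0.15 ]
 [0.314 0.141 0.15 ]
 [0.296 0.52  0.15 ]]
lid scene [[0.311 0.147 0.15 ]
 [0.149 0.217 0.15 ]
 [0.462 0.462 0.15 ]
 [0.292 0.523 0.15 ]]
large top [[ 0.571 -0.06   0.255]
 [ 0.514 -0.385  0.255]] [[ 0.517 -0.381  0.255]
 [ 0.607 -0.005  0.255]]
paddle .315 [[ 0.492 -0.115  0.2  ]
 [ 0.439 -0.308  0.2  ]]
```

View pics/c1.png

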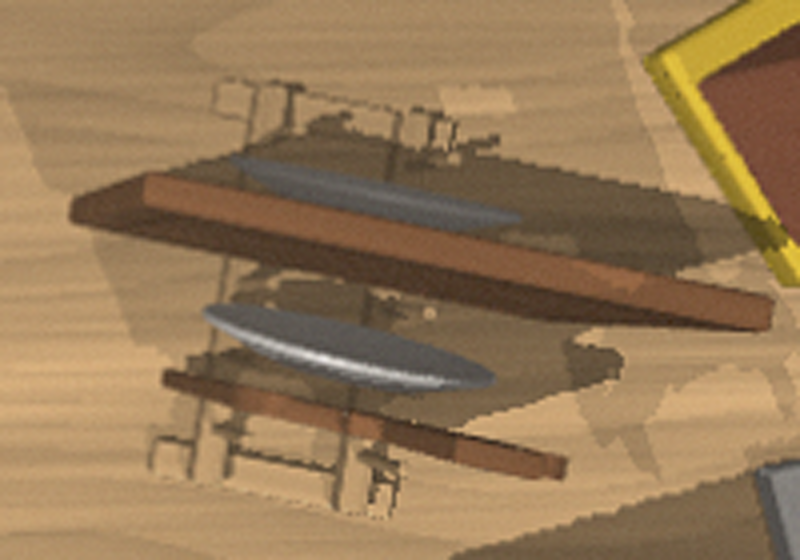

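View pics/c2.png

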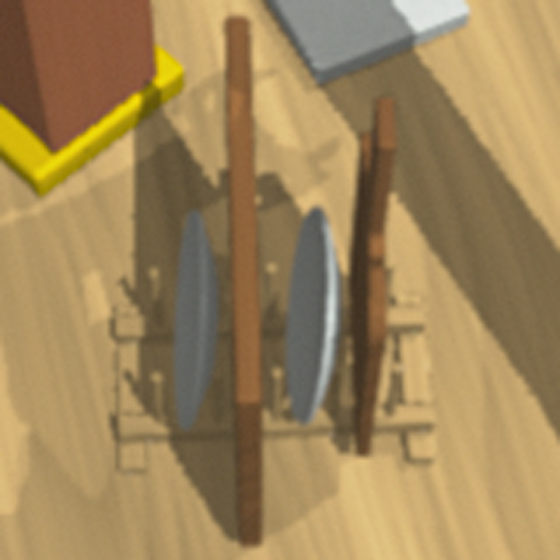

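The crops show the large board's top edge from (395,197) to (553,229) in top and (311,115) to (308,6) in scene. The paddle is on the robot side in slot 1, its handle end near (501,267) in top and (350,29) in scene.

```bash
python3 - <<'E'
from h import *
np.set_printoptions(precision=3,suppress=True)
a=onz("top",[(395.3,197.8),(552.7,228.8)],.255);b=onz("scene",[(311.4,115),(307.7,5.7)],.255)
print(a,b)
for e in(a,b):
    d=e[1]-e[0];print(e.mean(0),np.linalg.norm(d),np.degrees(np.arctan2(d[1],d[0])))
print("handle top",onz("top",[(500,266.5)],.315),onz("scene",[(350.6,29.5)],.315))
s=sense();R=Ro.from_quat(s["tool_rot"]).as_matrix();print(R)
# lid masks
for n in("top","scene"):
    im=cv2.imread(f"pics/{n}0.png");h=cv2.cvtColor(im,cv2.COLOR_BGR2HSV)
    px=(187,300) if n=="top" else (480,310)
    c=h[px[1],px[0]].astype(int);print(c)
    m=cv2.inRange(h,(int(c[0])-6,max(c[1]-50,0),c[2]-40),(int(c[0])+6,255,c[2]+40))
    m=cv2.morphologyEx(m,cv2.MORPH_OPEN,np.ones((5,5)))
    cs=cv2.findContours(m,cv2.RETR_EXTERNAL,cv2.CHAIN_APPROX_NONE)[0]
    for k in cs:
        if cv2.pointPolygonTest(k,px,False)>=0:
            q=cv2.approxPolyDP(k,8,True).reshape(-1,2);print(n,q.tolist(),onz(n,q,.15))
E
```

```text
[[ 0.581 -0.093  0.255]
 [ 0.516 -0.385  0.255]] [[ 0.583 -0.093  0.255]
 [ 0.517 -0.382  0.255]]
[ 0.548 -0.239  0.255] 0.2984330268393322 -102.44001467033358
[ 0.55  -0.237  0.255] 0.29618984940394216 -102.83640296725406
handle top [[ 0.456 -0.254  0.315]] [[ 0.455 -0.242  0.315]]
[[ 0.916  0.402 -0.   ]
 [ 0.402 -0.916  0.002]
 [ 0.    -0.002 -1.   ]]
[ 13 142 131]Traceback (most recent call last):
  File "<stdin>", line 14, in <module>
cv2.error: OpenCV(4.12.0) :-1: error: (-5:Bad argument) in function 'inRange'
> Overload resolution failed:
>  - lowerb is not a numerical tuple
>  - Expected Ptr<cv::UMat> for argument 'lowerb'
```

```bash
cat >> h.py <<'E'
def down(yaw,tilt=0):
    """tool down, tool y at world yaw (rad); tilt = turn about tool x (top leans to -n for +)"""
    y=np.array([np.cos(yaw),np.sin(yaw),0]);z=np.array([0,0,-1.]);x=np.cross(y,z)
    return Ro.from_matrix(np.c_[x,y,z])*Ro.from_rotvec([tilt,0,0])
def rows(p1,r1,n,p0=None,r0=None):
    s=sense()
    p=np.array(s["tcp_pos"] if p0 is None else p0,float);r=Ro.from_quat(s["tool_rot"]) if r0 is None else r0
    w=(r.inv()*r1).as_rotvec()/n;d=(np.array(p1)-p)/n
    for i in range(n):
        print(np.round(np.r_[r.inv().apply(d),w],3).tolist());r=r*Ro.from_rotvec(w)
E
python3 - <<'E'
from h import *
rows([.549,-.238,.375],down(np.radians(-12.6)),10)
np.set_printoptions(precision=3,suppress=True)
for n in("top","scene"):
    im=cv2.imread(f"pics/{n}0.png");h=cv2.cvtColor(im,cv2.COLOR_BGR2HSV)
    px=(187,300) if n=="top" else (480,310)
    c=h[px[1],px[0]].astype(int)
    m=cv2.inRange(h,np.array([c[0]-6,c[1]-50,c[2]-40]),np.array([c[0]+6,255,c[2]+40]))
    m=cv2.morphologyEx(m,cv2.MORPH_OPEN,np.ones((5,5)))
    for k in cv2.findContours(m,cv2.RETR_EXTERNAL,cv2.CHAIN_APPROX_NONE)[0]:
        if cv2.pointPolygonTest(k,px,False)>=0:
            q=cv2.approxPolyDP(k,8,True).reshape(-1,2).astype(float);print(n,q.tolist(),onz(n,q,.15))
E
```

```text
[0.041, -0.019, -0.014, -0.0, -0.0, -0.094]
[0.042, -0.015, -0.014, -0.0, -0.0, -0.094]
[0.043, -0.011, -0.014, -0.0, -0.0, -0.094]
[0.044, -0.007, -0.014, -0.0, -0.0, -0.094]
[0.045, -0.002, -0.014, -0.0, -0.0, -0.094]
[0.045, 0.002, -0.014, -0.0, -0.0, -0.094]
[0.044, 0.006, -0.014, -0.0, -0.0, -0.094]
[0.044, 0.01, -0.014, -0.0, -0.0, -0.094]
[0.042, 0.014, -0.014, -0.0, -0.0, -0.094]
[0.041, 0.018, -0.014, -0.0, -0.0, -0.094]
top [[28.0, 310.0], [29.0, 334.0], [66.0, 324.0], [91.0, 349.0], [145.0, 373.0], [120.0, 399.0], [283.0, 399.0], [282.0, 385.0], [253.0, 390.0], [270.0, 349.0], [267.0, 378.0], [339.0, 368.0], [284.0, 360.0], [291.0, 351.0], [299.0, 361.0], [335.0, 360.0], [332.0, 347.0], [304.0, 347.0], [312.0, 326.0], [324.0, 327.0], [315.0, 322.0], [318.0, 291.0], [302.0, 296.0], [259.0, 276.0], [322.0, 269.0], [289.0, 271.0], [295.0, 259.0], [246.0, 270.0], [202.0, 248.0], [164.0, 254.0], [232.0, 293.0], [270.0, 291.0], [284.0, 319.0], [276.0, 338.0], [133.0, 269.0], [121.0, 273.0], [110.0, 306.0], [77.0, 298.0]] [[0.374 0.646 0.15 ]
 [0.327 0.642 0.15 ]
 [0.344 0.57  0.
[... 1087 characters left out ...]
.0, 238.0], [539.0, 217.0], [563.0, 215.0], [569.0, 198.0], [639.0, 261.0]] [[-0.237 -0.02   0.15 ]
 [-0.064  0.043  0.15 ]
 [-0.061  0.242  0.15 ]
 [-0.05   0.118  0.15 ]
 [-0.029  0.206  0.15 ]
 [-0.031  0.073  0.15 ]
 [ 0.1    0.144  0.15 ]
 [ 0.216  0.067  0.15 ]
 [ 0.214  0.17   0.15 ]
 [ 0.308  0.146  0.15 ]
 [ 0.451  0.449  0.15 ]
 [ 0.296  0.522  0.15 ]
 [ 0.259  0.45   0.15 ]
 [ 0.218  0.452  0.15 ]
 [ 0.211  0.417  0.15 ]
 [ 0.243  0.419  0.15 ]
 [ 0.203  0.384  0.15 ]
 [ 0.163  0.474  0.15 ]
 [ 0.079  0.509  0.15 ]
 [ 0.124  0.363  0.15 ]
 [ 0.107  0.318  0.15 ]
 [ 0.153  0.278  0.15 ]
 [ 0.139  0.232  0.15 ]
 [ 0.085  0.241  0.15 ]
 [ 0.055  0.207  0.15 ]
 [-0.026  0.377  0.15 ]]
```

Emit:
{"name": "apply_moves", "arguments": {
  "plan": [
    [0.041, -0.019, -0.024, 0, 0, -0.094, -1],
    [0.042, -0.015, -0.024, 0, 0, -0.094, -1],
    [0.043, -0.011, -0.024, 0, 0, -0.094, -1],
    [0.044, -0.007, -0.024, 0, 0, -0.094, -1],
    [0.045, -0.002, -0.024, 0, 0, -0.094, -1],
    [0.045, 0.002, -0.024, 0, 0, -0.094, -1],
    [0.044, 0.006, 0, 0, 0, -0.094, -1],
    [0.044, 0.01, 0, 0, 0, -0.094, -1]
  ],
  "force": 70
}}

```text
t: 1.1
tcp_pos: [0.4896, -0.3027, 0.3754]
tool_rot: [0.834, 0.552, -0.0, 0.0]
force: [0.8, -1.1, 1.3]
finger_gap: 0.999
gripper_force: 0.0
```

Emit:
{"name": "apply_moves", "arguments": {
  "plan": [
    [0.042, 0.014, 0, 0, 0, -0.094, -1],
    [0.041, 0.018, 0, 0, 0, -0.094, -1],
    [0, 0, 0, 0, 0, 0, -1]
  ]
}}

```text
t: 1.48
tcp_pos: [0.5493, -0.2346, 0.3746]
tool_rot: [0.778, 0.628, 0.0, -0.001]
force: [-0.9, -0.7, 0.0]
finger_gap: 0.993
gripper_force: 0.0
```

```bash
python3 - <<'E'
from h import *
s=sense();im=snapshot("wrist");cv2.imwrite("pics/w1.png",im[:,:,::-1])
print(s["t"],s["tcp_pos"],s["force"],s["q"])
X=[.549,-.238,.255];u=np.array([.218,.976,0])
print(proj("wrist",[np.array(X)+u*k for k in(-.15,0,.15)],s))
rows([.549,-.238,.21],down(np.radians(-12.6)),4)
E
```

```text
1.475 [ 0.54926911 -0.23463848  0.37460727] [-0.90990371 -0.67074138  0.02954414] [-5.91021305e-01  3.63077963e-01  1.30752143e+00  7.47368629e-04
  1.47224646e+00 -3.78683920e-01]
[[318.83756818 360.60103046]
 [320.26902533 197.76757922]
 [322.16902821 -22.86923067]]
[-0.0, 0.0, 0.041, -0.0, -0.0, 0.001]
[-0.0, 0.0, 0.041, -0.0, -0.0, 0.001]
[-0.0, 0.0, 0.041, -0.0, -0.0, 0.001]
[-0.0, 0.0, 0.041, -0.0, -0.0, 0.001]
```

View pics/w1.png

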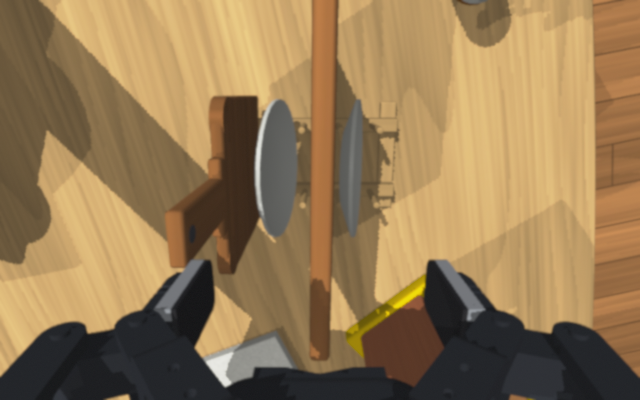

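The wrist view matches the prediction: the board's top edge runs (324,0)–(319,357), central between the fingers, with plates on both sides. I'll descend and grip.

Emit:
{"name": "apply_moves", "arguments": {
  "plan": [
    [0, 0, 0.041, 0, 0, 0, -1],
    [0, 0, 0.041, 0, 0, 0, -1],
    [0, 0, 0.041, 0, 0, 0, -1],
    [0, 0, 0.041, 0, 0, 0, -1],
    [0, 0, 0, 0, 0, 0, 1],
    [0, 0, 0, 0, 0, 0, 1],
    [0, 0, 0, 0, 0, 0, 1],
    [0, 0, 0, 0, 0, 0, 1]
  ],
  "force": 70
}}

```text
t: 2.52
tcp_pos: [0.5491, -0.2381, 0.2134]
tool_rot: [0.78, 0.626, 0.001, 0.002]
force: [-1.7, 0.7, 6.3]
finger_gap: 0.203
gripper_force: 70.2
```

Emit:
{"name": "apply_moves", "arguments": {
  "plan": [
    [0, 0, 0, 0, 0, 0, 1],
    [0, 0, 0, 0, 0, 0, 1]
  ]
}}

```text
t: 2.78
tcp_pos: [0.5492, -0.2381, 0.2134]
tool_rot: [0.779, 0.626, 0.001, 0.002]
force: [0.3, -0.2, 6.1]
finger_gap: 0.204
gripper_force: 69.9
```

Emit:
{"name": "apply_moves", "arguments": {
  "plan": [
    [0, 0, -0.01, 0, 0, 0, 1],
    [0, 0, -0.02, 0, 0, 0, 1],
    [0, 0, -0.03, 0, 0, 0, 1],
    [0, 0, -0.04, 0, 0, 0, 1],
    [0, 0, -0.04, 0, 0, 0, 1],
    [0, 0, -0.04, 0, 0, 0, 1],
    [0, 0, -0.02, 0, 0, 0, 1],
    [0, 0, 0, 0, 0, 0, 1]
  ]
}}

```text
t: 3.78
tcp_pos: [0.5478, -0.2371, 0.4117]
tool_rot: [0.779, 0.626, 0.0, 0.0]
force: [0.6, -0.1, -8.4]
finger_gap: 0.202
gripper_force: 68.8
```

```bash
python3 - <<'E'
from h import *
np.set_printoptions(precision=4,suppress=True)
A=np.array([.311,.145,.15]);B=np.array([.455,.447,.15])
for n in("top","scene"):
    g=cv2.GaussianBlur(cv2.imread(f"pics/{n}0.png"),(3,3),0).astype(float)
    P=[]
    a,b=proj(n,[A,B]);nn=np.array([-(b-a)[1],(b-a)[0]])/np.linalg.norm(b-a)
    for t in np.linspace(.08,.92,40):
        k=np.arange(-7,7.1,.5);q=(a+(b-a)*t+k[:,None]*nn).astype(np.float32)
        v=cv2.remap(g,q[None,:,0],q[None,:,1],cv2.INTER_LINEAR)[0]
        sat=v[:,2]-v[:,0]  # red-blue: lid is brown, side grey
        P.append(q[np.argmax(np.abs(np.gradient(sat)))])
    W=onz(n,np.array(P),.15)[:,:2].astype(np.float32)
    vx,vy,x0,y0=cv2.fitLine(W,cv2.DIST_HUBER,0,.01,.01).ravel()
    m=np.array([.383,.296]);e=np.array([vy,-vx])*np.sign(vy)
    print(n,"normal yaw",np.degrees(np.arctan2(e[1],e[0])),"offset of line from M along n",(np.array([x0,y0])-m)@e, "resid",np.std((W-[x0,y0])@e))
s=sense();print(s["tcp_pos"],s["force"],s["finger_gap"])
n=np.array([np.cos(np.radians(-25.5)),np.sin(np.radians(-25.5)),0])
rows(np.array([.383,.296,.28])+.05*n,down(np.radians(-25.5),-.314),14)
cv2.imwrite("pics/t2.png",snapshot("top")[:,:,::-1])
E
```

```text
top normal yaw -25.773306 offset of line from M along n -0.0017385607995887384 resid 0.0004633839
scene normal yaw -25.583408 offset of line from M along n 0.0007922378636096867 resid 0.00059624395
[ 0.5478 -0.2371  0.4117] [ 0.6139 -0.1147 -8.4377] 0.20244496408700263
[0.034, -0.016, 0.009, -0.022, -0.003, 0.016]
[0.034, -0.017, 0.009, -0.022, -0.003, 0.016]
[0.033, -0.018, 0.008, -0.022, -0.003, 0.016]
[0.033, -0.018, 0.008, -0.022, -0.003, 0.016]
[0.033, -0.019, 0.007, -0.022, -0.003, 0.016]
[0.032, -0.02, 0.007, -0.022, -0.003, 0.016]
[0.032, -0.02, 0.006, -0.022, -0.003, 0.016]
[0.032, -0.021, 0.006, -0.022, -0.003, 0.016]
[0.032, -0.022, 0.005, -0.022, -0.003, 0.016]
[0.031, -0.022, 0.005, -0.022, -0.003, 0.016]
[0.031, -0.023, 0.004, -0.022, -0.003, 0.016]
[0.03, -0.024, 0.004, -0.022, -0.003, 0.016]
[0.03, -0.024, 0.003, -0.022, -0.003, 0.016]
[0.03, -0.025, 0.002, -0.022, -0.003, 0.016]
```

Emit:
{"name": "apply_moves", "arguments": {
  "plan": [
    [0.034, -0.016, 0, -0.022, -0.003, 0.016, 1],
    [0.034, -0.017, 0, -0.022, -0.003, 0.016, 1],
    [0.033, -0.018, -0.001, -0.022, -0.003, 0.016, 1],
    [0.033, -0.018, -0.001, -0.022, -0.003, 0.016, 1],
    [0.033, -0.019, -0.002, -0.022, -0.003, 0.016, 1],
    [0.032, -0.02, -0.002, -0.022, -0.003, 0.016, 1],
    [0.032, -0.02, -0.003, -0.022, -0.003, 0.016, 1],
    [0.032, -0.021, -0.003, -0.022, -0.003, 0.016, 1]
  ]
}}

```text
t: 4.82
tcp_pos: [0.4721, 0.058, 0.4062]
tool_rot: [0.815, 0.573, 0.043, 0.074]
force: [0.9, 0.8, -7.1]
finger_gap: 0.199
gripper_force: 69.1
```

```bash
python3 - <<'E'
from h import *
n=np.array([np.cos(np.radians(-25.7)),np.sin(np.radians(-25.7)),0])
s=sense();print(s["t"],s["tcp_pos"],s["finger_gap"])
rows(np.array([.383,.296,.25])+.05*n,down(np.radians(-25.7),-.314),8)
E
```

```text
4.825 [0.47213537 0.05804131 0.40619314] 0.19858825074916087
[0.024, -0.017, 0.016, -0.018, -0.001, 0.013]
[0.024, -0.018, 0.016, -0.018, -0.001, 0.013]
[0.023, -0.019, 0.016, -0.018, -0.001, 0.013]
[0.023, -0.019, 0.015, -0.018, -0.001, 0.013]
[0.023, -0.02, 0.015, -0.018, -0.001, 0.013]
[0.023, -0.02, 0.015, -0.018, -0.001, 0.013]
[0.022, -0.021, 0.014, -0.018, -0.001, 0.013]
[0.022, -0.021, 0.014, -0.018, -0.001, 0.013]
```

Emit:
{"name": "apply_moves", "arguments": {
  "plan": [
    [0.024, -0.017, 0.016, -0.018, -0.001, 0.013, 1],
    [0.024, -0.018, 0.016, -0.018, -0.001, 0.013, 1],
    [0.023, -0.019, 0.016, -0.018, -0.001, 0.013, 1],
    [0.023, -0.019, 0.015, -0.018, -0.001, 0.013, 1],
    [0.023, -0.02, 0.015, -0.018, -0.001, 0.013, 1],
    [0.023, -0.02, 0.015, -0.018, -0.001, 0.013, 1],
    [0.022, -0.021, 0.014, -0.018, -0.001, 0.013, 1],
    [0.022, -0.021, 0.014, -0.018, -0.001, 0.013, 1]
  ]
}}

```text
t: 5.82
tcp_pos: [0.4292, 0.2723, 0.2502]
tool_rot: [0.837, 0.524, 0.084, 0.133]
force: [1.0, -0.4, -6.6]
finger_gap: 0.204
gripper_force: 69.2
```

Emit:
{"name": "apply_moves", "arguments": {
  "plan": [
    [0, 0, 0, 0, 0, 0, 1],
    [0, 0, 0, 0, 0, 0, 1]
  ]
}}

```text
t: 6.08
tcp_pos: [0.4308, 0.2718, 0.2519]
tool_rot: [0.836, 0.525, 0.085, 0.134]
force: [0.1, 1.1, -7.5]
finger_gap: 0.197
gripper_force: 70.2
```

```bash
python3 - <<'E'
from h import *
n=np.array([np.cos(np.radians(-25.7)),np.sin(np.radians(-25.7)),0])
s=sense();print(s["t"],s["tcp_pos"],s["finger_gap"],s["q"])
R=Ro.from_quat(s["tool_rot"]).as_matrix();y=R[:,1];print("tooly yaw",np.degrees(np.arctan2(y[1],y[0])),"tilt",np.degrees(np.arcsin(y[2])),"xroll",R[2,0])
print("offset n",(s["tcp_pos"]-[.383,.296,0])@n,"along",(s["tcp_pos"]-[.383,.296,0])@[-n[1],n[0],0])
t=snapshot("top")[:,:,::-1];c=snapshot("scene")[:,:,::-1]
cv2.imwrite("pics/d1.png",np.vstack([t[100:380,60:460],c[120:400,240:640]]))
rows(np.array([.383,.296,.19])+.012*n,down(np.radians(-25.7),-.314),4)
E
```

```text
6.075 [0.43078463 0.27176842 0.25185404] 0.1967495908158984 [ 0.49169657  0.30679444  1.81083092 -0.3393129   0.85954328  1.14266444]
tooly yaw -25.767144521063592 tilt 18.264332621651207 xroll 0.0019529792734782891
offset n 0.05356587917835642 along -0.0011122852912778833
[0.0, -0.015, 0.012, 0.002, -0.001, -0.001]
[0.0, -0.015, 0.012, 0.002, -0.001, -0.001]
[0.0, -0.015, 0.012, 0.002, -0.001, -0.001]
[0.0, -0.015, 0.012, 0.002, -0.001, -0.001]
```

View pics/d1.png

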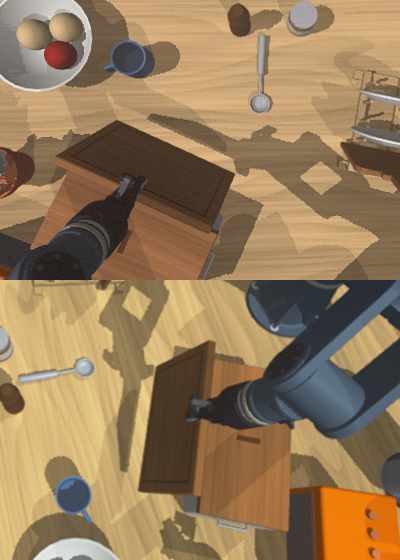

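The combined view shows the board held squared to the box, leaning towards it, clear by ~50 mm; mug and spoon are clear. I'll lower it close to the box.

Emit:
{"name": "apply_moves", "arguments": {
  "plan": [
    [0, -0.015, 0.012, 0, 0, 0, 1],
    [0, -0.015, 0.012, 0, 0, 0, 1],
    [0, -0.014, 0.012, 0, 0, 0, 1],
    [0, -0.013, 0.012, 0, 0, 0, 1],
    [0, 0, 0.003, 0, 0, 0, 1],
    [0, 0, 0, 0, 0, 0, 1]
  ]
}}

```text
t: 6.92
tcp_pos: [0.3993, 0.2892, 0.1876]
tool_rot: [0.836, 0.524, 0.088, 0.134]
force: [0.3, -0.9, -7.4]
finger_gap: 0.2
gripper_force: 70.2
```

```bash
cat >> h.py <<'E'
def st():
    n=np.array([np.cos(np.radians(-25.7)),np.sin(np.radians(-25.7)),0]);s=sense()
    d=s["tcp_pos"]-[.383,.296,0];R=Ro.from_quat(s["tool_rot"]).as_matrix();y=R[:,1]
    print("t",s["t"],"n %.4f along %.4f z %.4f"%(d@n,d@[-n[1],n[0],0],d[2]),"tilt %.2f yaw %.2f"%(np.degrees(np.arcsin(y[2])),np.degrees(np.arctan2(y[1],y[0]))),"Fn %.1f Fz %.1f"%(s["force"]@n,s["force"][2]),"tq",np.round(s["ft_torque"],2),"gap",s["finger_gap"])
    return s,n
E
python3 - <<'E'
from h import *
st()
E
```

```text
t 6.925 n 0.0177 along 0.0009 z 0.1876 tilt 18.49 yaw -25.90 Fn 0.7 Fz -7.4 tq [ 0.34  0.6  -0.01] gap 0.19986105665581788
```

Emit:
{"name": "apply_moves", "arguments": {
  "plan": [
    [0, -0.006, 0.001, 0, 0, 0, 1],
    [0, -0.005, 0.0015, 0, 0, 0, 1],
    [0, 0, 0, 0, 0, 0, 1],
    [0, 0, 0, 0, 0, 0, 1]
  ]
}}

```text
t: 7.42
tcp_pos: [0.3895, 0.2936, 0.1812]
tool_rot: [0.836, 0.525, 0.088, 0.134]
force: [0.5, -0.1, -7.8]
finger_gap: 0.205
gripper_force: 70.3
```

Emit:
{"name": "apply_moves", "arguments": {
  "plan": [
    [0, -0.002, -0.0007, 0, 0, 0, 1],
    [0, -0.001, -0.0003, 0, 0, 0, 1],
    [0, 0, 0, 0, 0, 0, 1]
  ]
}}

```text
t: 7.8
tcp_pos: [0.3865, 0.2949, 0.1811]
tool_rot: [0.836, 0.525, 0.087, 0.134]
force: [-0.6, 0.6, -7.5]
finger_gap: 0.203
gripper_force: 70.3
```

Emit:
{"name": "apply_moves", "arguments": {
  "plan": [
    [0, -0.001, 0.0019, 0, 0, 0, 1],
    [0, 0, 0, 0, 0, 0, 1]
  ]
}}

```text
t: 8.05
tcp_pos: [0.3861, 0.2948, 0.1787]
tool_rot: [0.836, 0.525, 0.087, 0.134]
force: [0.9, 0.1, -7.8]
finger_gap: 0.2
gripper_force: 70.2
```

```bash
python3 - <<'E'
from h import *
st()
E
```

```text
t 8.05 n 0.0033 along 0.0003 z 0.1787 tilt 18.41 yaw -25.83 Fn 0.8 Fz -7.8 tq [ 0.31  0.66 -0.01] gap 0.20039750924316257
```

Emit:
{"name": "apply_moves", "arguments": {
  "plan": [
    [0, -0.0003, 0.001, 0, 0, 0, 1],
    [0, 0, 0, 0, 0, 0, 1]
  ]
}}

```text
t: 8.3
tcp_pos: [0.3863, 0.2949, 0.1778]
tool_rot: [0.836, 0.525, 0.087, 0.134]
force: [0.2, 0.4, -7.1]
finger_gap: 0.2
gripper_force: 70.2
```

Emit:
{"name": "apply_moves", "arguments": {
  "plan": [
    [0, -0.0003, 0.001, 0, 0, 0, 1],
    [0, 0, 0, 0, 0, 0, 1]
  ]
}}

```text
t: 8.55
tcp_pos: [0.3866, 0.2952, 0.1771]
tool_rot: [0.836, 0.525, 0.088, 0.134]
force: [-0.1, 1.5, -4.8]
finger_gap: 0.199
gripper_force: 70.8
```

Emit:
{"name": "apply_moves", "arguments": {
  "plan": [
    [0, -0.002, -0.0006, 0, 0, 0, 1],
    [0, 0, 0, 0, 0, 0, 1]
  ]
}}

```text
t: 8.8
tcp_pos: [0.3846, 0.2959, 0.1769]
tool_rot: [0.836, 0.525, 0.088, 0.134]
force: [0.6, 0.4, -6.7]
finger_gap: 0.201
gripper_force: 70.5
```

Emit:
{"name": "apply_moves", "arguments": {
  "plan": [
    [0, -0.002, -0.0004, 0, 0, 0, 1],
    [0, 0, 0, 0, 0, 0, 1]
  ]
}}

```text
t: 9.05
tcp_pos: [0.3831, 0.2968, 0.1767]
tool_rot: [0.836, 0.525, 0.088, 0.135]
force: [1.6, -1.4, -6.4]
finger_gap: 0.202
gripper_force: 70.6
```

Emit:
{"name": "apply_moves", "arguments": {
  "plan": [
    [0, -0.0015, -0.0004, 0, 0, 0, 1],
    [0, 0, 0, 0, 0, 0, 1]
  ]
}}

```text
t: 9.3
tcp_pos: [0.3828, 0.2969, 0.1767]
tool_rot: [0.836, 0.525, 0.088, 0.135]
force: [7.2, -3.2, -7.9]
finger_gap: 0.199
gripper_force: 70.2
```

```bash
python3 - <<'E'
from h import *
st()
E
```

```text
t 9.3 n -0.0005 along 0.0007 z 0.1767 tilt 18.58 yaw -25.76 Fn 7.9 Fz -7.9 tq [-0.57 -0.63  0.1 ] gap 0.1994191468514848
```

Emit:
{"name": "apply_moves", "arguments": {
  "plan": [
    [0, 0.0003, 0.001, 0, 0, 0, 1],
    [0, 0, 0, 0, 0, 0, 1]
  ]
}}

```text
t: 9.55
tcp_pos: [0.383, 0.297, 0.1765]
tool_rot: [0.836, 0.525, 0.088, 0.135]
force: [4.4, -4.1, -1.5]
finger_gap: 0.202
gripper_force: 71.5
```

Emit:
{"name": "apply_moves", "arguments": {
  "plan": [
    [0, 0.0002, 0.0007, 0, 0, 0, 1],
    [0, 0, 0, 0, 0, 0, 1]
  ]
}}

```text
t: 9.8
tcp_pos: [0.3831, 0.297, 0.1765]
tool_rot: [0.836, 0.525, 0.089, 0.135]
force: [2.4, -4.2, 5.8]
finger_gap: 0.203
gripper_force: 72.6
```

Emit:
{"name": "apply_moves", "arguments": {
  "plan": [
    [0, 0, 0, 0, 0, 0, 0.5],
    [0, 0, 0, 0, 0, 0, 0.4],
    [0, 0, 0, 0, 0, 0, 0.3],
    [0, 0, 0, 0, 0, 0, 0.2],
    [0, 0, 0, 0, 0, 0, 0.2]
  ]
}}

```text
t: 10.42
tcp_pos: [0.3821, 0.2971, 0.1749]
tool_rot: [0.836, 0.525, 0.087, 0.134]
force: [-0.0, -0.0, 0.2]
finger_gap: 0.399
gripper_force: 0.0
```

```bash
python3 - <<'E'
from h import *
st()
t=snapshot("top")[:,:,::-1];t1=cv2.imread("pics/t2.png")
cv2.imwrite("pics/e1.png",np.vstack([t[100:380,60:560],t1[100:380,60:560]]))
E
```

```text
t 10.425 n -0.0013 along 0.0005 z 0.1749 tilt 18.41 yaw -25.84 Fn -0.0 Fz 0.2 tq [0.04 0.12 0.  ] gap 0.3989259730400067
```

View pics/e1.png

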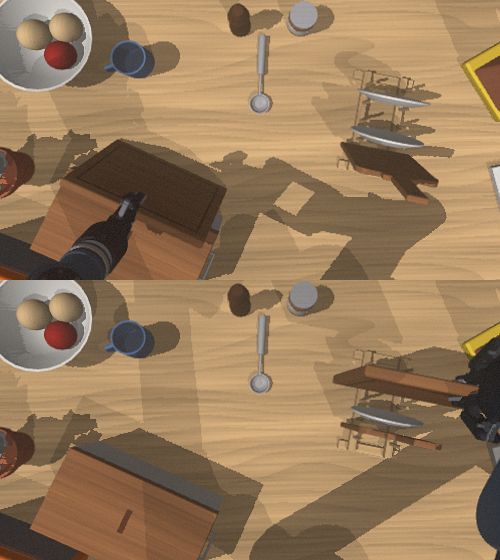

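The upper view (now) shows the large board leaning flat and square on the box. The paddle, however, has tipped back in its slot: in the upper picture its handle points towards (405,200). In the lower, earlier picture it was upright. I'll retreat and look at it up close.

Emit:
{"name": "apply_moves", "arguments": {
  "plan": [
    [0, 0, -0.01, 0, 0, 0, 0.2],
    [0, 0, -0.02, 0, 0, 0, 0.2],
    [0, 0, -0.04, 0, 0, 0, 0.2],
    [0, 0, -0.05, 0, 0, 0, 0],
    [0, 0, -0.06, 0, 0, 0, -1],
    [0, 0, -0.06, 0, 0, 0, -1],
    [0, 0, -0.06, 0, 0, 0, -1],
    [0, 0, 0, 0, 0, 0, -1]
  ]
}}

```text
t: 11.48
tcp_pos: [0.2962, 0.3387, 0.4656]
tool_rot: [0.836, 0.525, 0.094, 0.132]
force: [0.5, 0.8, -0.0]
finger_gap: 1.003
gripper_force: 0.0
```

```bash
python3 - <<'E'
from h import *
st();print(sense()["tcp_pos"])
rows([.42,-.25,.46],down(np.radians(-12.6)),13)
E
```

```text
t 11.475 n -0.0967 along 0.0008 z 0.4656 tilt 18.64 yaw -25.93 Fn 0.1 Fz -0.0 tq [ 0.05  0.15 -0.03] gap 1.0031212743909221
[0.29624379 0.33865886 0.46564708]
[-0.037, 0.027, 0.009, 0.025, 0.002, -0.018]
[-0.037, 0.026, 0.008, 0.025, 0.002, -0.018]
[-0.038, 0.026, 0.007, 0.025, 0.002, -0.018]
[-0.038, 0.025, 0.007, 0.025, 0.002, -0.018]
[-0.039, 0.025, 0.006, 0.025, 0.002, -0.018]
[-0.039, 0.024, 0.005, 0.025, 0.002, -0.018]
[-0.039, 0.024, 0.005, 0.025, 0.002, -0.018]
[-0.04, 0.023, 0.004, 0.025, 0.002, -0.018]
[-0.04, 0.023, 0.003, 0.025, 0.002, -0.018]
[-0.041, 0.022, 0.003, 0.025, 0.002, -0.018]
[-0.041, 0.021, 0.002, 0.025, 0.002, -0.018]
[-0.041, 0.021, 0.002, 0.025, 0.002, -0.018]
[-0.042, 0.02, 0.001, 0.025, 0.002, -0.018]
```

Emit:
{"name": "apply_moves", "arguments": {
  "plan": [
    [-0.037, 0.037, 0.009, 0.025, 0.002, -0.018, -1],
    [-0.037, 0.036, 0.008, 0.025, 0.002, -0.018, -1],
    [-0.038, 0.036, 0.007, 0.025, 0.002, -0.018, -1],
    [-0.038, 0.035, 0.007, 0.025, 0.002, -0.018, -1],
    [-0.039, 0.035, 0.006, 0.025, 0.002, -0.018, -1],
    [-0.039, 0.034, 0.005, 0.025, 0.002, -0.018, -1],
    [-0.039, 0.024, 0.005, 0.025, 0.002, -0.018, -1],
    [-0.04, 0.013, 0.004, 0.025, 0.002, -0.018, -1]
  ]
}}

```text
t: 12.48
tcp_pos: [0.4153, -0.0471, 0.4712]
tool_rot: [0.805, 0.59, 0.031, 0.051]
force: [0.5, 0.1, -0.2]
finger_gap: 1.001
gripper_force: 0.0
```

Emit:
{"name": "apply_moves", "arguments": {
  "plan": [
    [-0.04, 0.013, 0.003, 0.025, 0.002, -0.018, -1],
    [-0.041, 0.012, 0.003, 0.025, 0.002, -0.018, -1],
    [-0.041, 0.011, 0.002, 0.025, 0.002, -0.018, -1],
    [-0.041, 0.011, 0.002, 0.025, 0.002, -0.018, -1],
    [-0.042, 0.01, 0.001, 0.025, 0.002, -0.018, -1],
    [0, 0, 0, 0, 0, 0, -1],
    [0, 0, 0, 0, 0, 0, -1]
  ]
}}

```text
t: 13.35
tcp_pos: [0.4162, -0.2578, 0.4666]
tool_rot: [0.779, 0.627, -0.004, -0.001]
force: [0.4, 0.1, 0.6]
finger_gap: 1.001
gripper_force: 0.0
```

```bash
python3 - <<'E'
from h import *
s=sense();im=snapshot("wrist");print(s["t"],s["tcp_pos"],Ro.from_quat(s["tool_rot"]).as_matrix().round(3).tolist())
np.savez("w2.npz",**{k:s[k] for k in("tcp_pos","tool_rot")})
c=snapshot("scene");cv2.imwrite("pics/sc2.png",c[:,:,::-1]);cv2.imwrite("pics/w2.png",im[:,:,::-1])
a=cv2.resize(c[0:160,260:420],(400,400),interpolation=cv2.INTER_CUBIC)[:,:,::-1]
b=cv2.resize(im,(640,400))[0:400,0:400,::-1]
cv2.imwrite("pics/f1.png",np.hstack([a,b]))
E
```

```text
13.35 [ 0.41621064 -0.25778213  0.46655018] [[0.214, 0.977, -0.007], [0.977, -0.214, -0.002], [-0.004, -0.007, -1.0]]
```

View pics/f1.png

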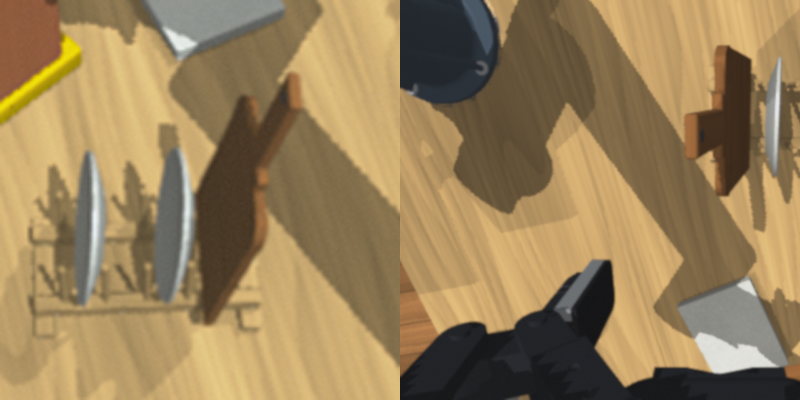

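The scene crop (left) shows the paddle tipped back towards the robot with its handle end at about (378,30) in scene pixels. The wrist crop (right) shows the handle end at about (287–298, 114–158).

```bash
python3 - <<'E'
from h import *
np.set_printoptions(precision=4,suppress=True)
s=dict(np.load("w2.npz"))
def tri(a,b):
    o1,d1=ray("wrist",[a],s);o2,d2=ray("scene",[b]);d1=d1[0]/np.linalg.norm(d1);d2=d2[0]/np.linalg.norm(d2)
    k=np.linalg.lstsq(np.c_[d1,-d2],o2-o1,rcond=None)[0];p=o1+k[0]*d1;q=o2+k[1]*d2
    return (p+q)/2,np.linalg.norm(p-q)
n=np.array([.976,-.218,0]);u=np.array([.218,.976,0])
for a,b in[((291,114),(378,30.4)),((291,114),(376,30))]:
    P,e=tri(a,b);print("handle end +y",P,"miss",e,"n,u rel large",(P-[.549,-.238,0])@n,(P-[.549,-.238,0])@u)
    th=np.arccos((P[2]-.03)/.285);print("tilt deg",np.degrees(th))
print("blade bottom +y corner scene @.03",[(x-[.549,-.238,0])@np.c_[n,u] for x in onz("scene",[(343.2,128.8)],.03)])
print("handle ends wrist @z", onz("wrist",[(288,115),(288,157)],P[2],s))
for th in(15,18,21,25): # predicted px of handle end mid-edge for slot-1 paddle, bottom at n=-.09+.01
    t=np.radians(th);b=np.array([.549,-.238,.03])-.082*n
    print(th,proj("wrist",b+.285*np.array([-n[0]*np.sin(t),-n[1]*np.sin(t),np.cos(t)]),s))
E
```

```text
handle end +y [ 0.41   -0.197   0.3502] miss 0.0035768806642486584 n,u rel large -0.14463820416394818 0.009718062025046504
tilt deg nan
handle end +y [ 0.412  -0.1977  0.3511] miss 0.00777783776039802 n,u rel large -0.1424763441095111 0.009479275245296806
tilt deg nan
blade bottom +y corner scene @.03 [array([-0.0866,  0.0668])]
handle ends wrist @z [[ 0.4062 -0.1965  0.3511]
 [ 0.3991 -0.2254  0.3511]]
15 [[284.332  122.9982]]
18 [[267.8695 122.5309]]
21 [[252.3228 122.0206]]
25 [[233.2012 121.2827]]<stdin>:11: RuntimeWarning: invalid value encountered in arccos
```

```bash
python3 - <<'E'
from h import *
np.set_printoptions(precision=4,suppress=True)
s=dict(np.load("w2.npz"));n=np.array([.976,-.218,0]);u=np.array([.218,.976,0]);O=np.array([.549,-.238,0])
for z in(.29,.3065):
    W=onz("wrist",[(291,136),(291,114),(291,158)],z,s);S=onz("scene",[(377,31)],z)
    print(z,W,[((x-O)@n,(x-O)@u) for x in W],S,[((x-O)@n,(x-O)@u) for x in S])
# blade mask in wrist: contour of dark brown for yaw of blade
im=cv2.imread("pics/w2.png");h=cv2.cvtColor(im,cv2.COLOR_BGR2HSV)
m=np.zeros(im.shape[:2],np.uint8);m[30:210,270:365]=(cv2.inRange(h,(3,110,20),(14,255,140)))[30:210,270:365]
c=max(cv2.findContours(m,0,2)[0],key=cv2.contourArea)
print(cv2.contourArea(c),cv2.approxPolyDP(c,4,True).reshape(-1,2).tolist())
E
```

```text
0.29 [[ 0.3982 -0.2172  0.29  ]
 [ 0.4027 -0.1987  0.29  ]
 [ 0.3936 -0.2362  0.29  ]] [(np.float64(-0.15169190050802492), np.float64(-0.012533591212185266)), (np.float64(-0.1513777010790361), np.float64(0.006429626192830527)), (np.float64(-0.15202525386332846), np.float64(-0.03211323971170504))] [[ 0.3915 -0.2424  0.29  ]] [(np.float64(-0.15280130946484474), np.float64(-0.038647434511661825))]
0.3065 [[ 0.4    -0.2156  0.3065]
 [ 0.4042 -0.1981  0.3065]
 [ 0.3956 -0.2336  0.3065]] [(np.float64(-0.15031471343457659), np.float64(-0.010576533049639441)), (np.float64(-0.15001677152323287), np.float64(0.007405476838349059)), (np.float64(-0.15063081819692972), np.float64(-0.02914307824088836))] [[ 0.3977 -0.2299  0.3065]] [(np.float64(-0.1494714546453222), np.float64(-0.025054276749074473))]
4651.0 [[318, 47], [317, 53], [325, 56], [322, 87], [315, 92], [321, 100], [318, 108], [293, 114], [296, 156], [289, 158], [311, 148], [320, 182], [316, 192], [326, 194], [347, 167], [349, 63], [327, 47]]
```

```bash
python3 - <<'E'
from h import *
r=down(np.radians(-12.6),-.245)
rows([.389,-.2137,.347],r,4)
print("ee");rows([.410,-.2184,.260],r,4,[.389,-.2137,.347],r)
E
```

```text
[0.009, -0.009, 0.03, -0.063, 0.001, 0.002]
[0.009, -0.011, 0.029, -0.063, 0.001, 0.002]
[0.009, -0.013, 0.029, -0.063, 0.001, 0.002]
[0.009, -0.014, 0.028, -0.063, 0.001, 0.002]
ee
[-0.0, -0.0, 0.022, 0.0, 0.0, 0.0]
[-0.0, -0.0, 0.022, 0.0, 0.0, 0.0]
[-0.0, -0.0, 0.022, 0.0, 0.0, 0.0]
[-0.0, -0.0, 0.022, 0.0, 0.0, 0.0]
```

Emit:
{"name": "apply_moves", "arguments": {
  "plan": [
    [0.009, -0.009, 0.03, -0.063, 0.001, 0.002, -1],
    [0.009, -0.011, 0.029, -0.063, 0.001, 0.002, -1],
    [0.009, -0.013, 0.029, -0.063, 0.001, 0.002, -1],
    [0.009, -0.014, 0.028, -0.063, 0.001, 0.002, -1],
    [0, 0, 0, 0, 0, 0, -1],
    [0, 0, 0, 0, 0, 0, -1]
  ]
}}

```text
t: 14.2
tcp_pos: [0.3903, -0.2171, 0.3495]
tool_rot: [0.775, 0.62, 0.077, 0.099]
force: [-0.2, -0.1, 0.9]
finger_gap: 0.999
gripper_force: 0.0
```

```bash
python3 - <<'E'
from h import *
s=sense();im=snapshot("wrist");print(s["t"],s["tcp_pos"])
T=Ro.from_quat(s["tool_rot"]).as_matrix()
print("pred handle end/bottom",proj("wrist",[np.array([.3995,-.216,.304]),np.array([.3995,-.216,.304])-.285*T@[0,0,-1]],s))
cv2.imwrite("pics/w3.png",im[:,:,::-1])
E
```

```text
14.2 [ 0.39028106 -0.21705637  0.34946535]
pred handle end/bottom [[314.74810968 222.96359814]
 [317.18242694 147.92566175]]
```

View pics/w3.png

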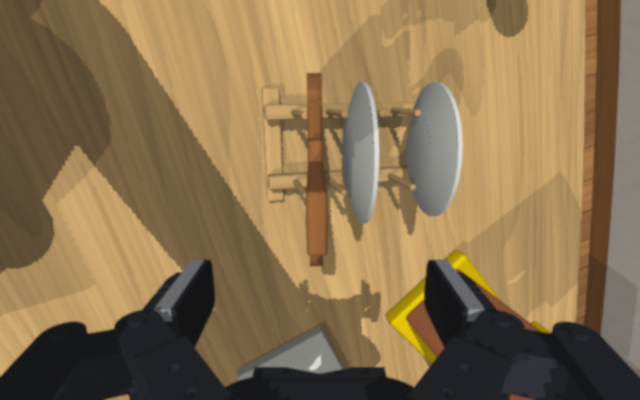

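The view is edge-on to the paddle (strip at columns 307–326, rows 73–265), so the 14° tilt is right and the handle is centred between the fingers. Gripping now.

Emit:
{"name": "apply_moves", "arguments": {
  "plan": [
    [0, 0, 0.022, 0, 0, 0, -1],
    [0, 0, 0.022, 0, 0, 0, -1],
    [0, 0, 0.022, 0, 0, 0, -1],
    [0, 0, 0.021, 0, 0, 0, -1],
    [0, 0, 0, 0, 0, 0, 1],
    [0, 0, 0, 0, 0, 0, 1],
    [0, 0, 0, 0, 0, 0, 1],
    [0, 0, 0, 0, 0, 0, 1]
  ],
  "force": 60
}}

```text
t: 15.25
tcp_pos: [0.4098, -0.2211, 0.2638]
tool_rot: [0.775, 0.62, 0.077, 0.097]
force: [-0.1, -0.2, 2.0]
finger_gap: 0.148
gripper_force: 3.6
```

Emit:
{"name": "apply_moves", "arguments": {
  "plan": [
    [0, 0, 0, 0, 0, 0, 1],
    [0, 0, 0, 0, 0, 0, 1],
    [0, 0, -0.01, 0, 0, 0, 1],
    [0, 0, -0.02, 0, 0, 0, 1],
    [0, 0, -0.03, 0, 0, 0, 1],
    [0, 0, -0.04, 0, 0, 0, 1],
    [0, 0, -0.04, 0, 0, 0, 1],
    [0, 0, 0, 0, 0, 0, 1]
  ]
}}

```text
t: 16.25
tcp_pos: [0.3766, -0.2141, 0.4016]
tool_rot: [0.775, 0.619, 0.076, 0.1]
force: [0.5, -0.3, -3.0]
finger_gap: 0.135
gripper_force: 59.0
```

```bash
python3 - <<'E'
from h import *
s=sense();im=snapshot("scene");print(s["t"],s["tcp_pos"],s["finger_gap"],s["force"],s["ft_torque"])
w=snapshot("wrist");cv2.imwrite("pics/w4.png",w[:,:,::-1])
a=cv2.resize(im[0:400:,240:640],(400,400))[:,:,::-1]
cv2.imwrite("pics/g1.png",np.hstack([a,w[:,120:520,::-1]]))
E
```

```text
16.25 [ 0.37657224 -0.21410656  0.4016071 ] 0.1349191506749182 [ 0.49994911 -0.27268048 -3.02920186] [ 0.09827889  0.32026011 -0.02178538]
```

View pics/g1.png

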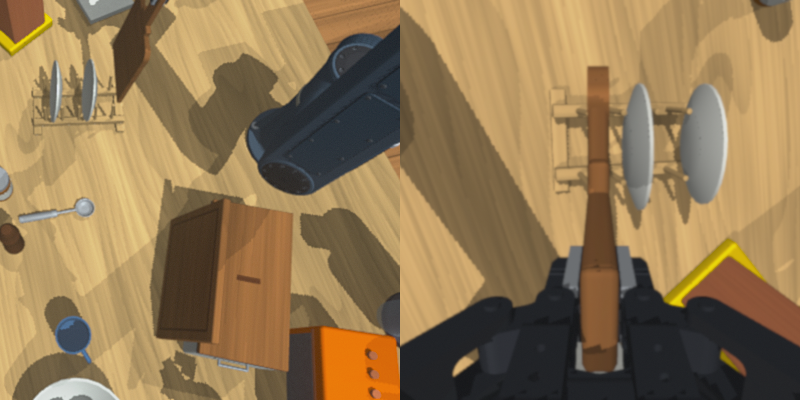

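The scene view (left) shows the paddle held with its handle up, the plates still upright in the rack and the large board leaning on the box. The wrist view (right) shows the handle centred between the pads. Next I'll check the large board's pose numerically and plan the carry.

```bash
python3 - <<'E'
from h import *
np.set_printoptions(precision=4,suppress=True)
n=np.array([np.cos(np.radians(-25.7)),np.sin(np.radians(-25.7)),0]);u=np.array([-n[1],n[0],0]);M=np.array([.383,.296,0])
im=snapshot("top");cv2.imwrite("pics/t4.png",im[:,:,::-1])
for nm,f in(("scene","pics/sc2.png"),("top","pics/t4.png")):
    g=cv2.GaussianBlur(cv2.imread(f),(3,3),0).astype(float)
    for lab,en,ez in(("bottom outer",.0673,.0057),("top outer",-.0041,.219)):
        A=M+en*n-.15*u+[0,0,ez];B=A+.3*u;a,b=proj(nm,[A,B]);nn=np.array([-(b-a)[1],(b-a)[0]])/np.linalg.norm(b-a);P=[]
        for t in np.linspace(.1,.9,33):
            k=np.arange(-6,6.1,.5);q=(a+(b-a)*t+k[:,None]*nn).astype(np.float32)
            v=cv2.remap(g,q[None,:,0],q[None,:,1],cv2.INTER_LINEAR)[0].sum(1);P.append(q[np.argmax(np.abs(np.gradient(v)))])
        W=onz(nm,np.array(P),ez)-M;x,y=W@u,W@n;c=np.polyfit(x,y,1);k=np.abs(y-np.polyval(c,x))<.004;c=np.polyfit(x[k],y[k],1)
        print(nm,lab,"n at mid %.4f (exp %.4f) yaw err deg %.2f inl %d"%(c[1],en,np.degrees(c[0]),k.sum()))
r=down(np.radians(-25.7),-np.radians(21))
s=sense();print(s["t"],s["tcp_pos"])
p=M+.08*n-.003*u+[0,0,.455]
rows(p,r,13)
print("then");rows(p-[0,0,.16],r,4,p,r)
E
```

```text
scene bottom outer n at mid 0.0674 (exp 0.0673) yaw err deg 1.87 inl 24
scene top outer n at mid -0.0036 (exp -0.0041) yaw err deg -0.09 inl 33
top bottom outer n at mid 0.0671 (exp 0.0673) yaw err deg 2.28 inl 22
top top outer n at mid -0.0046 (exp -0.0041) yaw err deg -0.28 inl 33
16.4 [ 0.3753 -0.2121  0.3969]
[0.037, -0.001, -0.005, -0.009, -0.005, 0.017]
[0.037, -0.002, -0.005, -0.009, -0.005, 0.017]
[0.037, -0.002, -0.005, -0.009, -0.005, 0.017]
[0.036, -0.003, -0.005, -0.009, -0.005, 0.017]
[0.036, -0.003, -0.006, -0.009, -0.005, 0.017]
[0.036, -0.004, -0.006, -0.009, -0.005, 0.017]
[0.036, -0.004, -0.006, -0.009, -0.005, 0.017]
[0.036, -0.005, -0.006, -0.009, -0.005, 0.017]
[0.036, -0.005, -0.007, -0.009, -0.005, 0.017]
[0.036, -0.006, -0.007, -0.009, -0.005, 0.017]
[0.036, -0.006, -0.007, -0.009, -0.005, 0.017]
[0.036, -0.007, -0.007, -0.009, -0.005, 0.017]
[0.035, -0.007, -0.008, -0.009, -0.005, 0.017]
then
[0.0, -0.014, 0.037, 0.0, 0.0, 0.0]
[0.0, -0.014, 0.037, 0.0, 0.0, 0.0]
[0.0, -0.014, 0.037, 0.0, 0.0, 0.0]
[0.0, -0.014, 0.037, 0.0, 0.0, 0.0]
```

Emit:
{"name": "apply_moves", "arguments": {
  "plan": [
    [0.027, -0.001, -0.02, -0.009, -0.005, 0.017, 1],
    [0.042, -0.002, -0.02, -0.009, -0.005, 0.017, 1],
    [0.042, -0.002, -0.015, -0.009, -0.005, 0.017, 1],
    [0.036, -0.003, -0.005, -0.009, -0.005, 0.017, 1],
    [0.036, -0.003, -0.001, -0.009, -0.005, 0.017, 1],
    [0.036, -0.004, -0.001, -0.009, -0.005, 0.017, 1],
    [0.036, -0.004, -0.001, -0.009, -0.005, 0.017, 1],
    [0.036, -0.005, -0.002, -0.009, -0.005, 0.017, 1]
  ]
}}

```text
t: 17.4
tcp_pos: [0.4188, 0.0787, 0.4514]
tool_rot: [0.813, 0.561, 0.088, 0.13]
force: [1.9, -0.1, -3.2]
finger_gap: 0.133
gripper_force: 59.1
```

Emit:
{"name": "apply_moves", "arguments": {
  "plan": [
    [0.036, -0.005, -0.002, -0.009, -0.005, 0.017, 1],
    [0.036, -0.006, -0.002, -0.009, -0.005, 0.017, 1],
    [0.036, -0.006, -0.002, -0.009, -0.005, 0.017, 1],
    [0.036, -0.007, -0.003, -0.009, -0.005, 0.017, 1],
    [0.035, -0.007, -0.003, -0.009, -0.005, 0.017, 1],
    [0, 0, 0, 0, 0, 0, 1],
    [0, 0, 0, 0, 0, 0, 1]
  ]
}}

```text
t: 18.27
tcp_pos: [0.4579, 0.2547, 0.4528]
tool_rot: [0.834, 0.522, 0.095, 0.152]
force: [-0.5, -0.2, -3.4]
finger_gap: 0.133
gripper_force: 59.1
```

```bash
python3 - <<'E'
from h import *
s,n=st();u=np.array([-n[1],n[0],0])
rows(np.array([.383,.296,.25])+.03*n-.003*u,down(np.radians(-25.7),-np.radians(21)),6)
E
```

```text
t 18.275 n 0.0854 along -0.0047 z 0.4528 tilt 20.66 yaw -25.90 Fn -0.4 Fz -3.4 tq [0.2  0.42 0.02] gap 0.13266587266090302
[0.0, -0.021, 0.028, -0.001, 0.0, -0.001]
[0.0, -0.021, 0.028, -0.001, 0.0, -0.001]
[0.0, -0.021, 0.028, -0.001, 0.0, -0.001]
[0.0, -0.021, 0.028, -0.001, 0.0, -0.001]
[0.0, -0.021, 0.028, -0.001, 0.0, -0.001]
[0.0, -0.021, 0.028, -0.001, 0.0, -0.001]
```

Emit:
{"name": "apply_moves", "arguments": {
  "plan": [
    [0, -0.021, 0.028, -0.001, 0, -0.001, 1],
    [0, -0.021, 0.028, -0.001, 0, -0.001, 1],
    [0, -0.021, 0.028, -0.001, 0, -0.001, 1],
    [0, -0.021, 0.028, -0.001, 0, -0.001, 1],
    [0, -0.021, 0.028, -0.001, 0, -0.001, 1],
    [0, -0.021, 0.028, -0.001, 0, -0.001, 1],
    [0, 0, 0, 0, 0, 0, 1],
    [0, 0, 0, 0, 0, 0, 1]
  ]
}}

```text
t: 19.27
tcp_pos: [0.4087, 0.2804, 0.2544]
tool_rot: [0.832, 0.523, 0.1, 0.156]
force: [0.6, 0.2, -3.7]
finger_gap: 0.135
gripper_force: 59.3
```

```bash
python3 - <<'E'
from h import *
s,n=st();u=np.array([-n[1],n[0],0]);r=down(np.radians(-25.7),-np.radians(21))
rows(np.array([.383,.296,.231])+.008*n-.002*u,r,3)
# horizontal steps
print(r.inv().apply(-n).round(3),r.inv().apply([0,0,-1]).round(3))
E
```

```text
t 19.275 n 0.0299 along -0.0030 z 0.2544 tilt 21.31 yaw -25.71 Fn 0.4 Fz -3.7 tq [ 0.24  0.43 -0.01] gap 0.1349145905556666
[0.0, -0.01, 0.005, 0.002, -0.001, -0.0]
[0.0, -0.01, 0.005, 0.002, -0.001, -0.0]
[0.0, -0.01, 0.005, 0.002, -0.001, -0.0]
[-0.    -0.934 -0.358] [ 0.    -0.358  0.934]
```

Next: approach to about 5 mm above the table and 8 mm from contact, then lower onto the table.

Emit:
{"name": "apply_moves", "arguments": {
  "plan": [
    [0, -0.01, 0.005, 0, 0, 0, 1],
    [0, -0.01, 0.005, 0, 0, 0, 1],
    [0, -0.008, 0.004, 0, 0, 0, 1],
    [0, 0, 0, 0, 0, 0, 1],
    [0, 0, 0, 0, 0, 0, 1]
  ]
}}

```text
t: 19.9
tcp_pos: [0.3886, 0.2898, 0.2301]
tool_rot: [0.832, 0.524, 0.099, 0.155]
force: [-0.6, 0.0, -3.1]
finger_gap: 0.133
gripper_force: 59.1
```

Emit:
{"name": "apply_moves", "arguments": {
  "plan": [
    [0, -0.0007, 0.0019, 0, 0, 0, 1],
    [0, 0, 0, 0, 0, 0, 1]
  ]
}}

```text
t: 20.15
tcp_pos: [0.3885, 0.2894, 0.2279]
tool_rot: [0.832, 0.523, 0.099, 0.155]
force: [-0.9, 0.8, -2.6]
finger_gap: 0.136
gripper_force: 59.1
```

```bash
python3 - <<'E'
from h import *
st()
E
```

```text
t 20.15 n 0.0078 along -0.0035 z 0.2279 tilt 21.22 yaw -25.66 Fn -1.1 Fz -2.6 tq [ 0.25  0.49 -0.01] gap 0.1359684860481133
```

Emit:
{"name": "apply_moves", "arguments": {
  "plan": [
    [0, -0.0028, -0.0011, 0, 0, 0, 1],
    [0, -0.0019, -0.0007, 0, 0, 0, 1],
    [0, 0, 0, 0, 0, 0, 1]
  ]
}}

```text
t: 20.52
tcp_pos: [0.3837, 0.2918, 0.228]
tool_rot: [0.832, 0.524, 0.099, 0.155]
force: [0.7, -0.7, -3.1]
finger_gap: 0.136
gripper_force: 59.2
```

Emit:
{"name": "apply_moves", "arguments": {
  "plan": [
    [0, -0.0004, 0.0009, 0, 0, 0, 1],
    [0, 0, 0, 0, 0, 0, 1]
  ]
}}

```text
t: 20.78
tcp_pos: [0.3838, 0.2916, 0.2269]
tool_rot: [0.832, 0.524, 0.099, 0.155]
force: [-0.7, 0.0, -2.4]
finger_gap: 0.126
gripper_force: 59.2
```

Emit:
{"name": "apply_moves", "arguments": {
  "plan": [
    [0, -0.0004, 0.0009, 0, 0, 0, 1],
    [0, 0, 0, 0, 0, 0, 1]
  ]
}}

```text
t: 21.02
tcp_pos: [0.3839, 0.2917, 0.226]
tool_rot: [0.832, 0.524, 0.099, 0.155]
force: [0.7, -0.0, -2.7]
finger_gap: 0.136
gripper_force: 59.5
```

```bash
python3 - <<'E'
from h import *
st()
E
```

```text
t 21.025 n 0.0026 along -0.0035 z 0.2260 tilt 21.22 yaw -25.64 Fn 0.7 Fz -2.7 tq [0.18 0.4  0.03] gap 0.1356605794509356
```

Emit:
{"name": "apply_moves", "arguments": {
  "plan": [
    [0, -0.0004, 0.0009, 0, 0, 0, 1],
    [0, 0, 0, 0, 0, 0, 1]
  ]
}}

```text
t: 21.28
tcp_pos: [0.3841, 0.2921, 0.2257]
tool_rot: [0.832, 0.524, 0.099, 0.155]
force: [-1.6, 2.1, 3.7]
finger_gap: 0.131
gripper_force: 60.2
```

Emit:
{"name": "apply_moves", "arguments": {
  "plan": [
    [0, -0.0004, 0.0009, 0, 0, 0, 1],
    [0, 0, 0, 0, 0, 0, 1]
  ]
}}

```text
t: 21.52
tcp_pos: [0.3844, 0.2927, 0.2254]
tool_rot: [0.832, 0.524, 0.1, 0.155]
force: [-3.8, 3.7, 8.5]
finger_gap: 0.131
gripper_force: 61.0
```

```bash
python3 - <<'E'
from h import *
st()
E
```

```text
t 21.525 n 0.0027 along -0.0023 z 0.2254 tilt 21.31 yaw -25.67 Fn -5.0 Fz 8.5 tq [ 0.07  0.65 -0.06] gap 0.130632369379995
```

Emit:
{"name": "apply_moves", "arguments": {
  "plan": [
    [0, 0.0003, -0.0009, 0, 0, 0, 1],
    [0, -0.0014, -0.0005, 0, 0, 0, 1],
    [0, 0, 0, 0, 0, 0, 1]
  ]
}}

```text
t: 21.9
tcp_pos: [0.383, 0.2928, 0.2252]
tool_rot: [0.832, 0.524, 0.1, 0.156]
force: [-0.2, 1.7, 1.3]
finger_gap: 0.133
gripper_force: 59.9
```

Emit:
{"name": "apply_moves", "arguments": {
  "plan": [
    [0, -0.0014, -0.0005, 0, 0, 0, 1],
    [0, 0, 0, 0, 0, 0, 1]
  ]
}}

```text
t: 22.15
tcp_pos: [0.3815, 0.2931, 0.225]
tool_rot: [0.832, 0.524, 0.099, 0.156]
force: [1.8, -0.3, 0.4]
finger_gap: 0.13
gripper_force: 59.6
```

```bash
python3 - <<'E'
from h import *
st()
E
```

```text
t 22.15 n -0.0001 along -0.0033 z 0.2250 tilt 21.28 yaw -25.59 Fn 1.8 Fz 0.4 tq [-0.15 -0.54  0.25] gap 0.1298856702020302
```

Emit:
{"name": "apply_moves", "arguments": {
  "plan": [
    [0, -0.0008, 0, 0, 0, 0, 1],
    [0, 0, 0, 0, 0, 0, 1]
  ]
}}

```text
t: 22.4
tcp_pos: [0.3807, 0.2934, 0.2248]
tool_rot: [0.832, 0.524, 0.099, 0.156]
force: [2.6, 0.0, 0.9]
finger_gap: 0.131
gripper_force: 59.5
```

```bash
python3 - <<'E'
from h import *
st()
E
```

```text
t 22.4 n -0.0009 along -0.0033 z 0.2248 tilt 21.27 yaw -25.61 Fn 2.3 Fz 0.9 tq [-0.26 -0.81  0.26] gap 0.1307123507681112
```

Emit:
{"name": "apply_moves", "arguments": {
  "plan": [
    [0, 0, 0, 0, 0, 0, 0.68],
    [0, 0, 0, 0, 0, 0, 0.6],
    [0, 0, 0, 0, 0, 0, 0.5],
    [0, 0, 0, 0, 0, 0, 0.4],
    [0, 0, 0, 0, 0, 0, 0.4]
  ]
}}

```text
t: 23.02
tcp_pos: [0.3801, 0.2933, 0.2245]
tool_rot: [0.832, 0.524, 0.098, 0.155]
force: [0.2, 0.7, 0.7]
finger_gap: 0.302
gripper_force: 0.0
```

```bash
python3 - <<'E'
from h import *
st()
E
```

```text
t 23.025 n -0.0014 along -0.0037 z 0.2245 tilt 21.20 yaw -25.65 Fn -0.1 Fz 0.7 tq [0.07 0.11 0.01] gap 0.302167928447971
```

Released with no residual force. I'll retreat straight back along the tool, then up and aside so both cameras can see.

Emit:
{"name": "apply_moves", "arguments": {
  "plan": [
    [0, 0, -0.01, 0, 0, 0, 0.4],
    [0, 0, -0.02, 0, 0, 0, 0.4],
    [0, 0, -0.04, 0, 0, 0, 0.4],
    [0, 0, -0.05, 0, 0, 0, 0.4],
    [0, 0, -0.05, 0, 0, 0, 0.4],
    [0, 0.01, -0.05, 0, 0, 0, 0.4],
    [-0.05, 0.02, 0, 0, 0, 0, 0.4],
    [-0.05, 0.02, 0, 0, 0, 0, 0.4]
  ]
}}

```text
t: 24.02
tcp_pos: [0.3065, 0.2167, 0.4491]
tool_rot: [0.831, 0.525, 0.1, 0.155]
force: [0.6, -0.8, -0.0]
finger_gap: 0.302
gripper_force: 0.0
```

Emit:
{"name": "apply_moves", "arguments": {
  "plan": [
    [-0.05, 0.02, 0, 0, 0, 0, 0.4],
    [-0.05, 0.02, 0, 0, 0, 0, 0.4],
    [-0.05, 0.01, 0, 0, 0, 0, 0.4],
    [-0.05, 0, 0, 0, 0, 0, 0.4],
    [-0.05, 0, 0, 0, 0, 0, 0.4],
    [0, 0, 0, 0, 0, 0, 0.4],
    [0, 0, 0, 0, 0, 0, 0.4]
  ]
}}

```text
t: 24.9
tcp_pos: [0.2528, -0.0054, 0.4655]
tool_rot: [0.834, 0.522, 0.097, 0.152]
force: [0.8, 0.8, -0.4]
finger_gap: 0.302
gripper_force: 0.0
```

```bash
python3 - <<'E'
from h import *
np.set_printoptions(precision=3,suppress=True)
s,n=st();u=np.array([-n[1],n[0],0]);M=np.array([.383,.296,0])
t=np.radians(21.2);f=M+.080*n;v=-np.sin(t)*n+np.cos(t)*np.array([0,0,1]);o=np.cos(t)*n+np.array([0,0,np.sin(t)])
b=f+.012*o  # outer face of the paddle
for nm in("top","scene"):
    im=snapshot(nm);cv2.imwrite(f"pics/z_{nm}.png",im[:,:,::-1])
    pre=cv2.imread("pics/t4.png" if nm=="top" else "pics/sc2.png");d=cv2.absdiff(im[:,:,::-1],pre).max(2)
    H=[b-.085*u,b+.085*u,b+.165*v+.085*u,b+.195*v+.019*u,b+.285*v+.019*u,b+.285*v-.019*u,b+.195*v-.019*u,b+.165*v-.085*u]
    P=proj(nm,H)
    print(nm,"predicted outline",P.round(0).astype(int).tolist())
    m=np.zeros(d.shape,np.uint8);cv2.fillPoly(m,[P.round().astype(int)],1)
    x,y,w,h=cv2.boundingRect(P.round().astype(int))
    # mean colour inside, and coverage of change inside vs. in a 6 px ring outside
    ring=cv2.dilate(m,np.ones((11,11)))-cv2.dilate(m,np.ones((5,5)))
    ch=(d>18)
    print(" changed inside %.2f ring %.2f"%(ch[m>0].mean(),ch[ring>0].mean()),"mean rgb in",im[m>0].mean(0),"before",pre[m>0].mean(0)[::-1])
E
```

```text
t 24.9 n 0.0134 along -0.3280 z 0.4655 tilt 20.71 yaw -25.88 Fn 0.3 Fz -0.4 tq [0.08 0.18 0.06] gap 0.3021041496666472
top predicted outline [[267, 267], [205, 239], [171, 269], [194, 289], [170, 315], [190, 324], [211, 297], [246, 303]]
 changed inside 0.25 ring 0.31 mean rgb in [67.053 49.52  35.361] before [81.348 61.066 43.566]
scene predicted outline [[397, 242], [388, 309], [428, 308], [440, 276], [469, 272], [471, 253], [442, 258], [437, 231]]
 changed inside 0.27 ring 0.33 mean rgb in [71.755 53.744 35.376] before [84.646 65.052 42.933]
```

```bash
python3 - <<'E'
from h import *
_,n=st();u=np.array([-n[1],n[0],0]);M=np.array([.383,.296,0])
t=np.radians(21.2);v=-np.sin(t)*n+np.cos(t)*np.array([0,0,1]);o=np.cos(t)*n+np.array([0,0,np.sin(t)])
b=M+.080*n+.012*o
E=[("foot",b-.08*u,b+.08*u),("blade side -",b-.085*u+.01*v,b-.085*u+.15*v),("blade side +",b+.085*u+.01*v,b+.085*u+.15*v),
("handle end",b+.285*v-.012*u,b+.285*v+.012*u),("handle side -",b+.22*v-.019*u,b+.275*v-.019*u),("handle side +",b+.22*v+.019*u,b+.275*v+.019*u),
("LB top outer",M-.0041*n+[0,0,.219]-.15*u,M-.0041*n+[0,0,.219]-.03*u),("LB top outer +",M-.0041*n+[0,0,.219]+.03*u,M-.0041*n+[0,0,.219]+.15*u)]
for nm in("top","scene"):
    g=cv2.GaussianBlur(cv2.imread(f"pics/z_{nm}.png"),(3,3),0).astype(float)
    for lab,A,B in E:
        a,c=proj(nm,[A,B]);nn=np.array([-(c-a)[1],(c-a)[0]])/np.linalg.norm(c-a);k=np.arange(-8,8.1,.5)
        V=[cv2.remap(g,q[None,:,0],q[None,:,1],cv2.INTER_LINEAR)[0].sum(1) for q in((a+(c-a)*s+k[:,None]*nn).astype(np.float32) for s in np.linspace(.05,.95,25))]
        G=np.abs(np.gradient(np.mean(V,0)));i=np.argsort(G)[::-1][0]
        print(nm,lab,"px mid",((a+c)/2).round().astype(int),"edge offset px",k[i],"strength %.0f"%G[i],"profile",np.mean(V,0)[::4].round().astype(int).tolist())
E
```

```text
t 25.0 n 0.0131 along -0.3268 z 0.4652 tilt 20.64 yaw -25.52 Fn -0.0 Fz -0.5 tq [ 0.04  0.18 -0.04] gap 0.3001342975141905
top foot px mid [236 253] edge offset px 5.0 strength 22 profile [156, 158, 161, 165, 220, 274, 320, 400, 431]
top blade side - px mid [257 284] edge offset px 0.0 strength 3 profile [168, 169, 169, 169, 160, 154, 154, 152, 153]
top blade side + px mid [189 253] edge offset px -0.5 strength 5 profile [151, 151, 151, 153, 172, 184, 195, 208, 216]
top handle end px mid [180 319] edge offset px 0.5 strength 24 profile [257, 263, 284, 287, 233, 155, 137, 136, 144]
top handle side - px mid [199 312] edge offset px -1.5 strength 14 profile [213, 210, 209, 191, 144, 142, 144, 145, 144]
top handle side + px mid [180 304] edge offset px -1.0 strength 13 profile [143, 147, 146, 152, 197, 203, 197, 196, 202]
top LB top outer px mid [234 328] edge offset px 0.0 strength 26 profile [273, 294, 302, 289, 213, 147, 141, 122, 133]
top LB top outer + px mid [148 289] edge offset px -0.5 strength 27 profile [293, 325, 324, 308, 213, 158, 155, 140, 152]
scene foot px mid [393 275] e
[... 232 characters left out ...]
07 309] edge offset px -1.0 strength 6 profile [156, 156, 156, 162, 183, 182, 181, 180, 179]
scene handle end px mid [470 263] edge offset px 0.5 strength 25 profile [287, 297, 306, 316, 278, 185, 153, 148, 155]
scene handle side - px mid [458 255] edge offset px 0.5 strength 13 profile [206, 211, 215, 221, 194, 155, 155, 155, 154]
scene handle side + px mid [457 274] edge offset px -0.5 strength 11 profile [158, 158, 156, 163, 202, 224, 228, 231, 234]
scene LB top outer px mid [462 225] edge offset px 0.5 strength 26 profile [295, 312, 330, 326, 260, 173, 152, 144, 156]
scene LB top outer + px mid [454 312] edge offset px 0.0 strength 29 profile [290, 337, 352, 344, 264, 171, 155, 138, 145]
```

All the paddle and large-board edges I checked are within about 1.5 px of their predicted poses in both cameras. The exception is the paddle's foot, where the strongest gradient lies about 5 px out. The brightness there starts to change at the predicted line, so I read it as shadow. Handing in.

```bash
python3 -c "
from station import *
print(sign_off())"
```

```text
the job is handed in; nothing more can be done
None
```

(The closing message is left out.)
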